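Push the investment mould out of its casting ring

TASK

Devest the small lined casting ring: set it upright in the round recess on top of the push-out stand, leave it there, then use the hand ram to push the pinkish investment mould down through the ring and the hole below until it is completely out and lies on the stand's catch pad under the plate. Draw the ram out again and stand it upright on the bench on its nose; the empty ring stays seated flat in the recess. Do not push the other things on the bench about.

Things in the scene. Friction and masses are not known exactly. Their poses are not given: they have to be found in the camera images.
- ring: Small open-ended steel casting ring (heat-stained grey tube, pale fibre liner) with a pinkish investment mould inside, upright on the bench. Outside diameter 45 mm, height 45 mm, 0.28 kg with liner; clear bore 33 mm. Origin: centre of its lower rim, z up along the bore; yaw means nothing.
- ring_mouth (a point): Centre of the ring's upper rim, on the bore's axis, 45 mm above the ring's origin.
- mould: Pinkish solid cylinder in the ring, 33 mm in diameter, 42 mm long, 0.08 kg; its top is 3 mm below the ring's upper rim at first. Origin: centre of its lower face, z along its axis. Springy liner strips grip it: it stays in when the ring is lifted, slides under an axial push of about 10 to 17 N, and falls freely once its top is below 12 mm above the ring's lower rim.
- mould_top (a point): Centre of the mould's upper face, 42 mm above its origin along its axis.
- ram: Hand ram upright on its nose: off-white plunger 25 mm in diameter, 60 mm long, 2 mm chamfer at the nose; steel collar 42 mm in diameter at 60 to 67 mm height; brass ferrule 25 mm to 73 mm; round wooden handle 21 mm to 122 mm. 0.13 to 0.24 kg. Origin: centre of the nose face, z up. With the collar on the ring's rim the nose is 15 mm below the ring.
- ram_grip (a point): Point on the ram's axis in the middle of the wooden handle, 95 mm above the ram's origin.
- stand: Fixed stand: grey base 124 x 124 mm with a low rim, four posts, square aluminium top plate 106 x 106 mm, upper face 76 mm above the bench (corner screws 2.5 mm higher). In its centre a steel collar (rim 77 mm above the bench) forms a funnel recess 4 mm deep, 53 mm wide at the top, 48 at its floor; through hole 40 mm; 50 mm from plate to black catch pad. Origin: under the base's centre, z up.
- stand_seat (a point): Centre of the recess floor, 73 mm above the bench, on which the ring's lower rim is to rest.
- stand_pad (a point): Centre of the catch pad's upper face, 14 mm above the bench, straight below stand_seat.
- crucible: beige ceramic melting crucible, 51 mm wide, 40 mm high; origin under its centre
- brush: wooden bench brush lying flat, 46 x 185 x 17 mm, long along its own y; origin under its centre
- mixing_bowl: green rubber mixing bowl, 125 mm wide, 65 mm high; origin under its centre
- cast: white plaster dental cast with teeth, 53 x 71 x 27 mm; origin under its centre
- plaster_spatula: spatula with wooden handle and flat blade lying flat, 24 x 211 x 13 mm, long along its own y; origin under its centre
- pliers: red-handled pliers lying flat, 54 x 168 x 13 mm, long along their own y; origin under the centre

How it is judged:
By the outcome, as a careful person would: the job done as asked, in the order asked, and still so for the second after the job is handed in, with the robot touching nothing.
It also fails if it takes over 72 s, if anything falls off the work surface, if the arm or the gripper's body presses on something with over 40 N, if the wrist force passes 120 N, or if a joint passes its speed limit or range.

ROBOT

A 6-joint arm with a two-finger parallel gripper is mounted at the origin on a cart in front of the work surface, level with it; the furniture and walls round the work are solid. World frame = base frame: x ahead of the robot, y to its left, z up, the work surface at z = 0. Lengths are in m, angles in rad, forces in N, time in s.
With the tool pointing down it reaches from about 0.35 to 0.975 m from the base axis. Payload 4.9 kg.
Tool frame: the origin (TCP) lies at the very end of the fingers, on their centre line; the grasp point (between the pads) lies 19 mm behind it (ctrl.grip_point_offset is the distance from the TCP to the grasp point, in m); z points along the fingers, y is the line along which they close (so a half turn about z gives the same grasp; the last joint's range is limited). The gripper opens to 85 mm and grips with 20 to 120 N. Pads are 22 mm wide; open, the fingers measure 114 mm over their backs; the gripper's body (76 mm by 85 mm) begins 54 mm behind the grasp point. The pads swing forward as they close: fully open they stand 13 mm farther back than shut.
Start: joints at [-1.27, 0.053, 1.613, -0, 1.476, -0.119], TCP at [0.255, -0.571, 0.231] pointing down, gripper open.
Joint ranges: [-3.01, 3.01], [-1.01, 2.22], [0.06, 2.58], [-1.02, 4.17], [0.09, 2.62], [-3.14, 3.14]. Speed limits (rad/s): [2.57, 2.57, 3.14, 3.14, 3.14, 3.14].

INTERFACE

Orientations are given as a rotation vector (axis times angle).
In Python, from station import ctrl gives the robot as it stands.
- The arm moves only by the tool send_rows, never from a script. Its argument "rows" is a list of rows, each a list of 3 entries, a list of its own where there are three numbers: the finger opening in cm, from 0 to 8.54, then the shift along the tool's x, y, z in cm, then the turn about the tool's z in degrees. A call has 1 to 10 rows; each row shifts and turns the commanded pose from where the row before left it, along the tool's axes as they then stand; what a row does not reach is not made up. A row lasts 1/8 s, in which the tool goes at most 62.5 mm and 10.7 degrees, less where a joint would pass 70% of its speed; a pose out of reach is approached as far as the arm can. A call with a gripper value outside its range is refused whole. The fingers move at their own pace and stop on an object; "newtons" is the grip in N (left out, the last holds). Time passes only in rows, so rows that do not move let the fingers close. It gives the time, the measured TCP pose, the force, the opening and the grip force at its end, in the units of the state.
- ctrl.get_obs(): the state, without advancing time (a new reading comes with each control period).
- ctrl.get_image(name): name is "side" or "top" or "wrist"; returns a dict with "frame" (384x512x3 uint8, red, green, blue), "range_z" (384x512 float32, m along the optical axis (not along the pixel's ray), 0 where there is no reading), "fx", "fy", "cx", "cy" (pixels), "cam_to_world" (4x4, takes a point from camera to world coordinates). Camera axes: x right, y down, z forward; pixel columns grow to the right and rows downward; lengths in m; the calibration is good to about 2 mm. A picture is of the moment at which its call begins.
- ctrl.finish_job(): hands the job in; it is judged then, once.
The state is a dict: "t": time; "q": joint angles; "dq": joint speeds; "effort": joint torques, N m; "tool_pos": TCP position; "tool_rot": TCP orientation; "contact_force": force on the tool from outside, world axes, zero at the start; "wrist_torque": the same for the moment, N m; "opening": finger opening in m; "grip_force": force on a finger pad.
Only numpy, scipy, OpenCV 4.12 (cv2) and the standard library are available. Lean on these libraries where they do the work, as an engineer would, in place of code of your own. Each camera call takes 0.05 s, during which the arm holds its last target. There are 200 camera calls.

## Working session

There is one attempt and no reset: what is moved stays moved. The work goes in short steps, Python scripts to look and compute and a tool call to move; the robot and the scene stay as the last step left them, time stands still between calls to the robot, and variables do not carry over. Pictures are saved under pics/ and viewed, at most 10 in all, crops included, and the job is handed in when it is done.

Besides the shell and the picture viewer there is one more tool, called after ">>>" as name([rows], argument=value, ...), one row to a line, values as JSON. send_rows: Moves the arm, as the interface text tells. Its arguments: {"type":"object","properties":{"rows":{"type":"array","items":{"type":"array"}},"newtons":{"type":"number"}},"required":["rows"]}

```bash
mkdir -p pics; ls; cat > h.py <<'E'
import numpy as np, cv2
from station import ctrl
def snap(n,f=None):
    d=ctrl.get_image(n)
    if f: cv2.imwrite('pics/'+f,d['frame'][:,:,::-1])
    return d
def cloud(d):
    z=d['range_z'];v,u=np.mgrid[:z.shape[0],:z.shape[1]]
    P=np.stack([(u-d['cx'])/d['fx']*z,(v-d['cy'])/d['fy']*z,z],-1)
    M=np.array(d['cam_to_world']);W=P@M[:3,:3].T+M[:3,3];W[z==0]=np.nan
    return W
def ray(d,u,v,h):
    M=np.array(d['cam_to_world']);r=M[:3,:3]@np.array([(u-d['cx'])/d['fx'],(v-d['cy'])/d['fy'],1]);o=M[:3,3]
    return o+r*(h-o[2])/r[2]
E
python3 - <<'E'
from h import *
o=ctrl.get_obs();print(o)
a=snap('top','top0.png');b=snap('side','side0.png')
for d in(a,b): print(np.round(d['cam_to_world'],3).tolist(),d['fx'],d['cx'],d['cy'])
np.savez('c0.npz',t=cloud(a),s=cloud(b))
E
```

```text
pics
{'t': 0.0, 'q': array([-1.27003021e+00,  5.33690158e-02,  1.61428006e+00, -2.65850807e-05,
        1.47597564e+00, -1.19003622e-01]), 'dq': array([-0.00221029, -0.0008484 ,  0.00056173,  0.00122294, -0.00063128,
        0.00066138]), 'effort': array([ 2.95186073e-04, -3.93679619e+01, -3.70179963e+01, -1.94142258e-04,
        6.88185770e-03, -1.76167509e-05]), 'tool_pos': array([ 0.254528  , -0.57015506,  0.2300638 ]), 'tool_rot': array([-3.07067235e+00, -6.54125114e-01,  3.30873723e-04]), 'contact_force': array([-0.83000864,  0.20532701, -0.33908323]), 'wrist_torque': array([ 0.00306703, -0.01891982, -0.03320517]), 'grip_force': 0.0, 'opening': 0.08538769082134141}
[[0.017, -0.991, 0.133, 0.389], [-1.0, -0.016, 0.004, 0.016], [-0.002, -0.133, -0.991, 1.298], [0.0, 0.0, 0.0, 1.0]] 395.1794428197757 263.88061389772474 189.42045522953433
[[-0.997, -0.044, 0.065, 0.441], [-0.078, 0.472, -0.878, 1.263], [0.008, -0.88, -0.474, 0.737], [0.0, 0.0, 0.0, 1.0]] 472.0869734433421 253.8600804532338 193.93976362257052
```

View pics/top0.png

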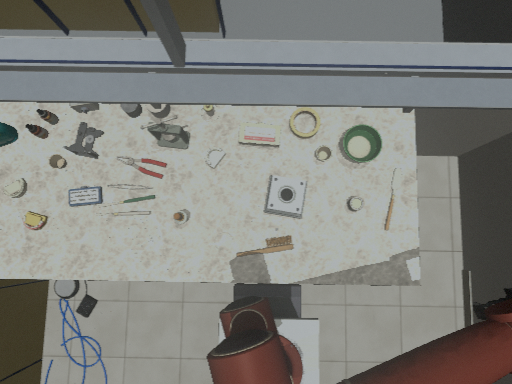

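View pics/side0.png

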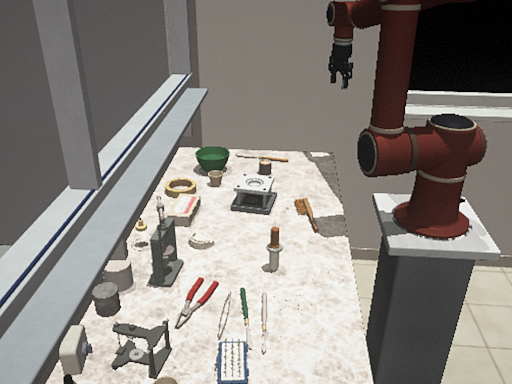

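The top view shows the stand at (287,195), the ring at (355,203), the crucible at (322,153) and the ram at (180,216). The side view has the ring at (265,166), stand at (254,192) and ram at (275,248). An overhead beam runs along the far side.

```bash
python3 - <<'E'
from h import *
c=np.load('c0.npz');t=c['t'];s=c['s']
def reg(n,x0,x1,y0,y1,zmin,zmax=.3):
    for k,W in(('t',t),('s',s)):
        m=(W[...,0]>x0)&(W[...,0]<x1)&(W[...,1]>y0)&(W[...,1]<y1)&(W[...,2]>zmin)&(W[...,2]<zmax)
        P=W[m]
        if len(P): print(n,k,len(P),'min',P.min(0).round(3),'max',P.max(0).round(3),'mid',((P.min(0)+P.max(0))/2).round(3),'med',np.median(P,0).round(3))
for n,u,v in(('ring',355,203),('stand',287,195),('ram',180,216),('cruc',322,153),('beam',300,70),('beamedge',300,102),('spat',390,205),('brush',265,247)):
    print(n,t[v-1:v+2,u-1:u+2].reshape(-1,3).mean(0).round(3))
p=t[203,355];reg('ring',p[0]-.05,p[0]+.05,p[1]-.05,p[1]+.05,.035)
p=t[216,180];reg('ram',p[0]-.07,p[0]+.07,p[1]-.06,p[1]+.06,.03)
reg('ramtop',p[0]-.07,p[0]+.07,p[1]-.06,p[1]+.06,.1)
p=t[195,287];reg('stand',p[0]-.09,p[0]+.09,p[1]-.09,p[1]+.09,.07)
E
```

```text
ring [ 0.518 -0.27   0.04 ]
stand [ 0.544 -0.054  0.014]
ram [0.464 0.273 0.105]
cruc [ 0.688 -0.17   0.005]
beam [ 0.89  -0.079  0.2  ]
beamedge [ 0.801 -0.081  0.175]
spat [ 0.517 -0.392  0.009]
brush [0.374 0.015 0.003]
ring t 164 min [ 0.495 -0.296  0.035] max [ 0.541 -0.25   0.05 ] mid [ 0.518 -0.273  0.043] med [ 0.518 -0.272  0.043]
ring s 77 min [ 0.497 -0.292  0.035] max [ 0.538 -0.244  0.048] mid [ 0.517 -0.268  0.041] med [ 0.518 -0.27   0.041]
ram t 143 min [0.444 0.262 0.059] max [0.482 0.304 0.123] mid [0.463 0.283 0.091] med [0.461 0.277 0.07 ]
ram s 349 min [0.442 0.27  0.031] max [0.482 0.308 0.121] mid [0.462 0.289 0.076] med [0.463 0.292 0.07 ]
ramtop t 44 min [0.453 0.273 0.104] max [0.472 0.292 0.123] mid [0.463 0.282 0.114] med [0.462 0.28  0.118]
ramtop s 76 min [0.453 0.279 0.1  ] max [0.473 0.299 0.121] mid [0.463 0.289 0.11 ] med [0.463 0.291 0.112]
stand t 1003 min [ 0.48  -0.107  0.07 ] max [0.599 0.011 0.083] mid [ 0.54  -0.048  0.077] med [ 0.539 -0.048  0.075]
stand s 516 min [ 0.48  -0.106  0.07 ] max [0.599 0.018 0.08 ] mid [ 0.539 -0.044  0.075] med [ 0.539 -0.041  0.074]
```

>>> send_rows([
  [8.5, [0, 0, 0], 8],
  [8.5, [0, 0, 0], 8],
  [8.5, [0, 0, 0], 8],
  [8.5, [4.4, -5, 0], 0],
  [8.5, [4.4, -5, 0], 0],
  [8.5, [4.4, -5, 0], 0],
  [8.5, [4.4, -5, 0], 0],
  [8.5, [4.4, -5, 0], 0],
  [8.5, [4.4, -5, 0], 0],
  [8.5, [0, 0, 0], 0],
], newtons=60)

```text
t: 1.35
tool_pos: [0.504, -0.2855, 0.2307]
tool_rot: [-3.14, -0.011, 0.001]
contact_force: [-0.4, 0.4, -1.1]
opening: 0.0847
grip_force: 0.0
```

```bash
python3 - <<'E'
from h import *
o=ctrl.get_obs();print(o['t'],o['q'].round(3),o['tool_pos'],o['tool_rot'])
a=snap('wrist','w0.png');np.set_printoptions(suppress=True)
print(np.round(a['cam_to_world'],3).tolist(),a['fx'])
W=cloud(a);print(W[192,256],np.nanmin(W[...,2]))
E
```

```text
1.35 [-6.440e-01 -5.400e-02  1.721e+00  1.000e-03  1.476e+00  9.190e-01] [ 0.50401598 -0.28552254  0.23067639] [-3.14038867e+00 -1.12401246e-02  7.99597852e-04]
[[0.008, -0.96, -0.281, 0.574], [-1.0, -0.008, -0.0, -0.286], [-0.002, 0.281, -0.96, 0.373], [0.0, 0.0, 0.0, 1.0]] 281.40828910254845
[ 0.46001087 -0.28503083  0.00058775] -0.9415181014545858
```

View pics/w0.png

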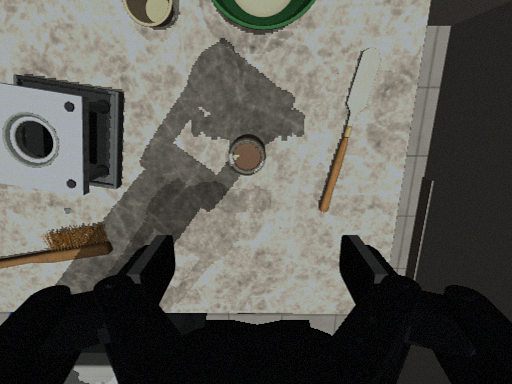

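The wrist view shows the ring's mouth at (247,155), the stand's hole at (34,139), the spatula at (345,130) and the crucible at (150,8).

```bash
cat >> h.py <<'E'
def circ(W,c,r,z0,z1):
    P=W[(np.hypot(W[...,0]-c[0],W[...,1]-c[1])<r)&(W[...,2]>z0)&(W[...,2]<z1)]
    (x,y),R=cv2.minEnclosingCircle(P[:,:2].astype(np.float32))
    return len(P),np.round([x,y,R,np.percentile(P[:,2],95)],4)
E
python3 - <<'E'
from h import *
for i in range(3):
    a=snap('wrist');W=cloud(a)
    print(ctrl.get_obs()['tool_pos'].round(4),'ring',circ(W,(.518,-.271),.04,.04,.055),'mould',circ(W,(.518,-.271),.015,.03,.055),'collar',circ(W,(.54,-.047),.035,.0765,.09))
E
```

```text
[ 0.5021 -0.2885  0.2308] ring (1132, array([ 0.5169, -0.2733,  0.0226,  0.0458])) mould (502, array([ 0.518, -0.271,  0.015,  0.043])) collar (409, array([ 0.54  , -0.0471,  0.035 ,  0.078 ]))
[ 0.5017 -0.2893  0.2309] ring (1130, array([ 0.5167, -0.2732,  0.0227,  0.0459])) mould (502, array([ 0.518, -0.271,  0.015,  0.043])) collar (411, array([ 0.5401, -0.0471,  0.0349,  0.0779]))
[ 0.5014 -0.2898  0.231 ] ring (1124, array([ 0.5168, -0.2732,  0.0227,  0.0457])) mould (498, array([ 0.518 , -0.271 ,  0.0151,  0.0429])) collar (398, array([ 0.5401, -0.0471,  0.0349,  0.0778]))
```

>>> send_rows([
  [8.5, [1.3, -1.3, 3], 0],
  [8.5, [0, 0, 3], 0],
  [8.5, [0, 0, 0], 0],
  [8.5, [0, 0, 0], 0],
])

```text
t: 2.05
tool_pos: [0.5151, -0.2773, 0.1725]
tool_rot: [3.141, -0.001, 0.002]
contact_force: [-0.9, 0.1, 0.9]
opening: 0.0849
grip_force: 0.0
```

```bash
python3 - <<'E'
from h import *
for i in range(2):
    a=snap('wrist','w1.png');W=cloud(a)
    print(ctrl.get_obs()['tool_pos'].round(4),'ring',circ(W,(.518,-.271),.04,.04,.055),'mould',circ(W,(.518,-.271),.015,.03,.055))
E
```

```text
[ 0.5155 -0.2773  0.1732] ring (1574, array([ 0.517 , -0.2733,  0.0226,  0.0457])) mould (681, array([ 0.518 , -0.271 ,  0.015 ,  0.0429]))
[ 0.5157 -0.2772  0.1734] ring (1574, array([ 0.5169, -0.2733,  0.0228,  0.0457])) mould (684, array([ 0.518 , -0.271 ,  0.0151,  0.043 ]))
```

>>> send_rows([
  [8.5, [0.1, -0.4, 4], 0],
  [8.5, [0, 0, 4], 0],
  [8.5, [0, 0, 4], 0],
  [8.5, [0, 0, 3], 0],
  [8.5, [0, 0, 1.2], 0],
  [8.5, [0, 0, 0], 0],
  [8.5, [0, 0, 0], 0],
])

```text
t: 3.02
tool_pos: [0.5175, -0.273, 0.0114]
tool_rot: [3.14, 0.001, 0.004]
contact_force: [0.4, -0.3, 0.4]
opening: 0.0851
grip_force: 0.0
```

```bash
python3 - <<'E'
from h import *
a=snap('wrist','w2.png');W=cloud(a)
print(ctrl.get_obs()['tool_pos'].round(4),'ring',circ(W,(.518,-.271),.03,.04,.055))
E
```

```text
[ 0.5175 -0.2729  0.0114] ring (7512, array([ 0.5168, -0.2737,  0.0234,  0.0456]))
```

Well centred; close and lift, moderate force (the ring is steel).

>>> send_rows([
  [4.0, [0, 0, 0], 0],
  [4.0, [0, 0, 0], 0],
  [4.0, [0, 0, 0], 0],
  [4.0, [0, 0, 0], 0],
  [4.0, [0, 0, 0], 0],
  [4.0, [0, 0, 0], 0],
  [4.0, [0, 0, 0], 0],
  [4.0, [0, 0, 0], 0],
], newtons=50)

```text
t: 4.08
tool_pos: [0.5167, -0.2723, 0.0101]
tool_rot: [3.141, 0.001, 0.001]
contact_force: [-1.4, 0.9, 6.2]
opening: 0.0422
grip_force: 51.6
```

>>> send_rows([
  [4.0, [0, 0, -1], 0],
  [4.0, [0, 0, -2], 0],
  [4.0, [0, 0, -4], 0],
  [4.0, [0, 0, -4], 0],
  [4.0, [0, 0, -2], 0],
  [4.0, [0, 0, 0], 0],
])

```text
t: 4.82
tool_pos: [0.5171, -0.2726, 0.1414]
tool_rot: [3.139, 0.001, 0.005]
contact_force: [-0.3, -0.7, -3.7]
opening: 0.0423
grip_force: 51.6
```

```bash
python3 - <<'E'
from h import *
a=snap('wrist','w3.png');W=cloud(a)
o=ctrl.get_obs();t=o['tool_pos'];print(t.round(4),o['tool_rot'].round(4),'ring',circ(W,t[:2],.03,t[2]+.025,t[2]+.045))
E
```

```text
[ 0.516  -0.2718  0.1391] [-3.1416e+00 -1.5000e-03  0.0000e+00] ring (9366, array([ 0.5206, -0.2715,  0.029 ,  0.18  ]))
```

View pics/w3.png

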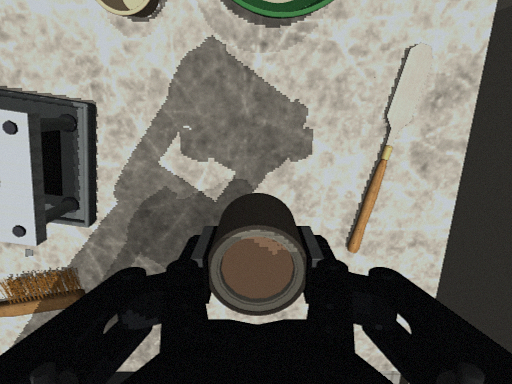

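The ring is held upright, its mouth at about (257,270), between both pads; the mould is still inside.

>>> send_rows([
  [4.0, [-1, -4.5, -2], 0],
  [4.0, [-1, -4.5, -2], 0],
  [4.0, [-1, -4.5, -1], 0],
  [4.0, [-1, -4.5, 0], 0],
  [4.0, [-1, -4.5, 0], 0],
  [4.0, [0, 0, 0], 0],
  [4.0, [0, 0, 0], 0],
  [4.0, [0, 0, 0], 0],
  [4.0, [0, 0, 0], 0],
])

```text
t: 6.0
tool_pos: [0.466, -0.0478, 0.189]
tool_rot: [-3.142, 0.001, 0.001]
contact_force: [0.2, -0.1, -4.5]
opening: 0.0418
grip_force: 52.5
```

```bash
cat >> h.py <<'E'
def plate(W):
    m=(abs(W[...,0]-.54)<.08)&(abs(W[...,1]+.047)<.08)&(W[...,2]>.072)&(W[...,2]<.082)
    P=W[m][:,:2].astype(np.float32)
    return cv2.minAreaRect(P*1000)
def coll(W,z0=.0768,z1=.08):
    d=np.hypot(W[...,0]-.54,W[...,1]+.047);P=W[(d<.034)&(W[...,2]>.0745)]
    return P
def rimx(W,c):
    m=(abs(W[...,1]-c[1])<.004)&(abs(W[...,0]-c[0])<.035)&(W[...,2]>c[2]+.030)&(W[...,2]<c[2]+.045)
    P=W[m];return P.min(0).round(4),P.max(0).round(4)
E
python3 - <<'E'
from h import *
for i in range(3):
    a=snap('wrist','w4.png');W=cloud(a);o=ctrl.get_obs();t=o['tool_pos'];print(t.round(4),o['tool_rot'].round(4),plate(W),rimx(W,t))
np.save('w4.npy',W)
# hole: low points inside radius
d=np.hypot(W[...,0]-.54,W[...,1]+.047)
for z0,z1 in((.0755,.0765),(.0765,.079),(.072,.074)):
    P=W[(d<.03)&(W[...,2]>z0)&(W[...,2]<z1)];print(z0,len(P),P.min(0),P.max(0),cv2.minEnclosingCircle(P[:,:2].astype(np.float32)))
E
```

```text
[ 0.466  -0.0477  0.1891] [-3.1415e+00  6.0000e-04  8.0000e-04] ((538.22119140625, -48.41348648071289), (106.60460662841797, 106.36430358886719), 81.45838928222656) (array([ 0.444 , -0.0517,  0.2191]), array([ 0.4898, -0.0437,  0.2253]))
[ 0.4661 -0.0476  0.1892] [-3.1416e+00  3.0000e-04  4.0000e-04] ((538.0960693359375, -48.3947639465332), (106.49188232421875, 106.31517791748047), 81.29485321044922) (array([ 0.4434, -0.0516,  0.2192]), array([ 0.4896, -0.0436,  0.2254]))
[ 0.4661 -0.0475  0.1893] [-3.1416e+00  0.0000e+00  2.0000e-04] ((538.1376953125, -48.492164611816406), (106.41734313964844, 106.2889175415039), 81.29618072509766) (array([ 0.4434, -0.0515,  0.2193]), array([ 0.4896, -0.0435,  0.2257]))
0.0755 490 [ 0.51047784 -0.07632866  0.07550182] [ 0.56927833 -0.0171358   0.07649931] ((0.5400164723396301, -0.04702683910727501), 0.02999911829829216)
0.0765 334 [ 0.51051622 -0.07696925  0.07650096] [ 0.56993584 -0.01810222  0.07880087] ((0.5400122404098511, -0.04697015881538391), 0.030056938529014587)
0.072 789 [ 0.51290277 -0.0739517   0.07200155] [ 0.56954036 -0.0229703   0.07399981] ((0.5412216186523438, -0.049323998391628265), 0.02847517840564251)
```

View pics/w4.png

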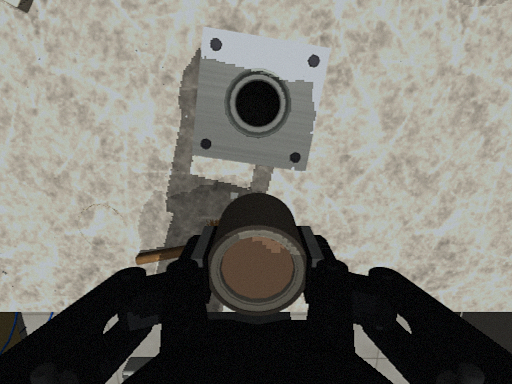

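The stand's plate is in full view with the hole at (258,103); the brush handle at (165,256) lies clear of the work. The ring is still held square, mouth at (257,268).

```bash
python3 - <<'E'
from h import *
a=snap('wrist');g=cv2.cvtColor(a['frame'],cv2.COLOR_RGB2GRAY)
m=(g<45).astype(np.uint8);m[170:]=0
for c in cv2.findContours(m,cv2.RETR_EXTERNAL,cv2.CHAIN_APPROX_NONE)[0]:
    if len(c)>15 and 190<c[:,0,0].mean()<335:
        e=cv2.fitEllipse(c);h=.073 if e[1][0]>20 else .0785
        print(np.round(e[0],1),np.round(e[1],1),ray(a,*e[0],h).round(4))
E
```

```text
[295. 157.] [8.4 9.3] [ 0.4919 -0.0828  0.0785]
[205.7 143.4] [9.  9.4] [ 0.5041 -0.0024  0.0785]
[257.5 103.2] [43.1 45.2] [ 0.5387 -0.0487  0.073 ]
```

>>> send_rows([
  [4.0, [2.4, 0, 0], 0],
  [4.0, [2.4, 0, 0], 0],
  [4.0, [2.4, 0, 2], 0],
  [4.0, [0, 0, 3], 0],
  [4.0, [0, 0, 2], 0],
  [4.0, [0, 0, 0], 0],
  [4.0, [0, 0, 0], 0],
  [4.0, [0, 0, 0], 0],
])

```text
t: 7.2
tool_pos: [0.539, -0.0472, 0.1211]
tool_rot: [3.141, 0.001, 0.005]
contact_force: [-0.2, -0.6, -3.0]
opening: 0.0422
grip_force: 52.5
```

```bash
python3 - <<'E'
from h import *
a=snap('wrist','w5.png');W=cloud(a);o=ctrl.get_obs();t=o['tool_pos'];print(t.round(4),o['tool_rot'].round(4),plate(W),rimx(W,t))
E
```

```text
[ 0.5388 -0.0471  0.1209] [3.141e+00 1.400e-03 4.200e-03] ((542.19287109375, -49.33208465576172), (106.54220581054688, 98.0472412109375), 81.29048919677734) (array([ 0.5162, -0.0511,  0.151 ]), array([ 0.5626, -0.0432,  0.158 ]))
```

>>> send_rows([
  [4.0, [-0.05, 0.13, 1.5], 0],
  [4.0, [0, 0, 1.2], 0],
  [4.0, [0, 0, 0.7], 0],
  [4.0, [0, 0, 0.2], 0],
  [4.0, [0, 0, 0.1], 0],
  [4.0, [0, 0, 0.1], 0],
  [4.0, [0, 0, 0], 0],
  [4.0, [0, 0, 0], 0],
])

```text
t: 8.25
tool_pos: [0.5379, -0.0483, 0.0831]
tool_rot: [3.141, 0.002, 0.001]
contact_force: [-5.6, 1.4, 5.7]
opening: 0.0422
grip_force: 53.7
```

>>> send_rows([
  [4.0, [-0.05, 0, 0], 0],
  [4.0, [-0.05, 0, 0], 0],
  [4.0, [0, 0, 0.1], 0],
  [4.0, [0, 0, 0], 0],
])

```text
t: 8.75
tool_pos: [0.5379, -0.0483, 0.083]
tool_rot: [3.141, 0.002, 0.004]
contact_force: [-6.7, 1.9, 11.0]
opening: 0.0423
grip_force: 54.1
```

```bash
python3 - <<'E'
from h import *
a=snap('wrist','w6.png');W=cloud(a);o=ctrl.get_obs();t=o['tool_pos'];print(t.round(4),o['contact_force'].round(1),o['wrist_torque'].round(2),rimx(W,t))
P=W[(abs(W[...,0]-t[0])<.026)&(abs(W[...,1]-t[1])<.018)&(W[...,2]>t[2]+.032)&(W[...,2]<t[2]+.042)]
A=np.c_[P[:,:2]-t[:2],np.ones(len(P))];k=np.ones(len(P),bool)
print(len(P),np.linalg.lstsq(A,P[:,2],rcond=None)[0])
E
```

```text
[ 0.5379 -0.0483  0.083 ] [-5.8  2.2 11. ] [0.28 0.85 0.04] (array([ 0.5159, -0.0523,  0.1131]), array([ 0.5614, -0.0443,  0.1192]))
3821 [0.00120528 0.00560904 0.11694005]
```

>>> send_rows([
  [5.0, [0, 0, 0], 0],
  [5.5, [0, 0, 0], 0],
  [8.5, [0, 0, 0], 0],
  [8.5, [0, 0, 0], 0],
  [8.5, [0, 0, 0], 0],
  [8.5, [0, 0, 0], 0],
])

```text
t: 9.55
tool_pos: [0.5365, -0.0483, 0.0803]
tool_rot: [3.142, 0.001, 0.0]
contact_force: [-0.1, 0.7, 0.3]
opening: 0.0849
grip_force: 0.0
```

```bash
python3 - <<'E'
from h import *
a=snap('wrist','w7.png');W=cloud(a);o=ctrl.get_obs();t=o['tool_pos'];print(t.round(4),o['contact_force'].round(1),o['opening'])
print(rimx(W,t),circ(W,(.538,-.048),.03,.114,.125))
E
```

```text
[ 0.5365 -0.0482  0.0803] [-0.3 -0.  -0.1] 0.08477892723631339
(array([ 0.516 , -0.0522,  0.1103]), array([ 0.5616, -0.0442,  0.1192])) (7463, array([ 0.5387, -0.0485,  0.0233,  0.1185]))
```

>>> send_rows([
  [8.5, [0, 0, -2], 0],
  [8.5, [0, 0, -4], 0],
  [8.5, [0, 0, -5], 0],
  [8.5, [-2, 0, -4], 0],
  [8.5, [-2, -4, 0], 0],
  [8.5, [-1, -5, 0], 0],
])

```text
t: 10.35
tool_pos: [0.4865, 0.042, 0.2332]
tool_rot: [3.141, -0.002, 0.007]
contact_force: [-0.5, 0.7, -0.3]
opening: 0.0851
grip_force: 0.0
```

```bash
python3 - <<'E'
from h import *
a=snap('wrist','w8.png');W=cloud(a);o=ctrl.get_obs();t=o['tool_pos'];print(t.round(4))
P=W[(np.hypot(W[...,0]-.5387,W[...,1]+.0485)<.03)&(W[...,2]>.1165)&(W[...,2]<.125)]
c=circ(W,(.5387,-.0485),.03,.1165,.125);print(c)
P=W[(np.hypot(W[...,0]-c[1][0],W[...,1]-c[1][1])>.0175)&(np.hypot(W[...,0]-c[1][0],W[...,1]-c[1][1])<.0215)&(W[...,2]>.11)]
print(len(P),np.linalg.lstsq(np.c_[P[:,:2]-c[1][:2],np.ones(len(P))],P[:,2],rcond=None)[0],plate(W))
E
```

```text
[0.4851 0.0473 0.2326]
(872, array([ 0.539 , -0.0486,  0.0229,  0.119 ]))
625 [0.00699059 0.0037597  0.11765942] ((538.03515625, -48.60838317871094), (106.87223052978516, 106.39497375488281), 81.32291412353516)
```

>>> send_rows([
  [8.5, [-1, -5, 0], 0],
  [8.5, [-1, -5, 0], 0],
  [8.5, [-1, -5, 0], 0],
  [8.5, [-1, -5, 0], 0],
  [8.5, [-1, -4.3, 0], 0],
  [8.5, [0, 0, 0], 0],
  [8.5, [0, 0, 0], 0],
  [8.5, [0, 0, 0], 0],
])

```text
t: 11.4
tool_pos: [0.4367, 0.2837, 0.2307]
tool_rot: [-3.142, 0.001, -0.001]
contact_force: [-0.4, -1.6, -0.0]
opening: 0.0848
grip_force: 0.0
```

```bash
python3 - <<'E'
from h import *
for i in range(2):
    a=snap('wrist','w9.png');W=cloud(a);o=ctrl.get_obs();t=o['tool_pos'];print(t.round(4),o['tool_rot'].round(3))
    print(circ(W,(.463,.285),.03,.112,.14),circ(W,(.463,.285),.04,.06,.075))
s=snap('side');S=cloud(s);print(circ(S,(.463,.285),.03,.08,.14))
E
```

```text
[0.4366 0.2836 0.2306] [ 3.142e+00 -1.000e-03  1.000e-03]
(388, array([0.4621, 0.2819, 0.0104, 0.121 ])) (655, array([0.462 , 0.2822, 0.021 , 0.0727]))
[0.4366 0.2837 0.2305] [ 3.142e+00 -1.000e-03  0.000e+00]
(386, array([0.4619, 0.2819, 0.0105, 0.1208])) (658, array([0.4619, 0.2823, 0.0209, 0.0726]))
(140, array([0.4628, 0.2868, 0.0107, 0.1191]))
```

View pics/w9.png

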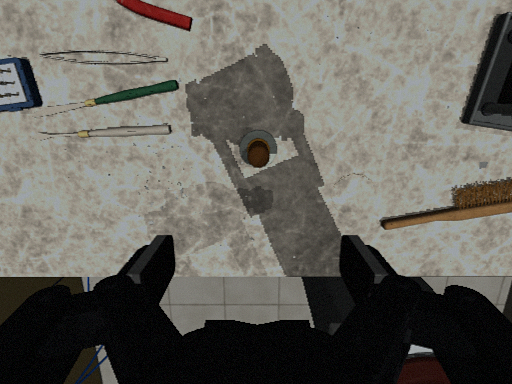

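The ram stands upright at (258,150), clear of the other things; the nearest tools are the scrapers at left, about 8 cm off.

>>> send_rows([
  [8.5, [2.5, 0.18, 3], 0],
  [8.5, [0, 0, 4], 0],
  [8.5, [0, 0, 4], 0],
  [8.5, [0, 0, 3], 0],
  [8.5, [0, 0, 1], 0],
  [8.5, [0, 0, 0], 0],
  [5.0, [0, 0, 0], 0],
  [4.0, [0, 0, 0], 0],
], newtons=40)

```text
t: 12.55
tool_pos: [0.4622, 0.2833, 0.082]
tool_rot: [-3.14, -0.001, -0.004]
contact_force: [0.4, -0.1, 0.9]
opening: 0.0511
grip_force: 0.0
```

```bash
python3 - <<'E'
from h import *
a=snap('wrist','w10.png');W=cloud(a);o=ctrl.get_obs();t=o['tool_pos'];print(t.round(4),o['opening'],circ(W,(.462,.282),.018,.112,.14))
E
```

```text
[0.462  0.2833 0.0817] 0.04359901093167231 (1683, array([0.4623, 0.2818, 0.0107, 0.121 ]))
```

>>> send_rows([
  [3.0, [0, 0.15, 0.1], 0],
  [1.5, [0, 0, 0], 0],
  [1.5, [0, 0, 0], 0],
  [1.5, [0, 0, 0], 0],
  [1.5, [0, 0, 0], 0],
  [1.5, [0, 0, 0], 0],
], newtons=100)

```text
t: 13.35
tool_pos: [0.4615, 0.2816, 0.0797]
tool_rot: [-3.141, -0.001, -0.001]
contact_force: [-0.1, 0.9, 4.1]
opening: 0.0189
grip_force: 97.8
```

>>> send_rows([
  [1.5, [0, 0, 0], 0],
  [1.5, [0, 0, -1], 0],
  [1.5, [0, 0, -3], 0],
  [1.5, [0, 0, -5], 0],
  [1.5, [0, 0, -5], 0],
  [1.5, [0, 0, -2], 0],
  [1.5, [0, 0, 0], 0],
  [1.5, [0, 0, 0], 0],
])

```text
t: 14.35
tool_pos: [0.4599, 0.2808, 0.2361]
tool_rot: [3.14, 0.001, -0.007]
contact_force: [-0.7, -0.4, -2.0]
opening: 0.019
grip_force: 97.6
```

```bash
python3 - <<'E'
from h import *
a=snap('wrist','w11.png');W=cloud(a);o=ctrl.get_obs();t=o['tool_pos'];print(t.round(4),o['tool_rot'].round(4),o['contact_force'].round(1),o['opening'])
b=snap('side','s11.png');S=cloud(b)
for z in (-.07,-.05,-.03,-.018,.0,.02,.04): 
  for k,V in(('w',W),('s',S)):
    P=V[(np.hypot(V[...,0]-t[0],V[...,1]-t[1])<.026)&(abs(V[...,2]-t[2]-z)<.005)]
    if len(P)>5: print(k,z,len(P),((P.min(0)+P.max(0))/2-t).round(4),(P.max(0)-P.min(0)).round(3))
P=S[(np.hypot(S[...,0]-t[0],S[...,1]-t[1])<.03)&(S[...,2]>.03)];print(np.percentile(P[:,2],.3))
f=b['frame'];M=np.linalg.inv(b['cam_to_world'])@np.r_[t,1];u=int(b['fx']*M[0]/M[2]+b['cx']);v=int(b['fy']*M[1]/M[2]+b['cy']);print(u,v)
c=f[max(0,v-90):v+90,max(0,u-110):u+110];cv2.imwrite('pics/s11c.png',cv2.resize(c[:,:,::-1],None,fx=3,fy=3))
E
```

```text
[0.4598 0.2808 0.2359] [ 3.1394e+00  1.4000e-03 -7.8000e-03] [ 1.   0.1 -1.8] 0.018797042499714187
w -0.07 97 [ 0.0082 -0.0002 -0.07  ] [0.009 0.024 0.01 ]
s -0.07 38 [ 0.0012  0.0109 -0.07  ] [0.022 0.012 0.01 ]
w -0.05 63 [ 0.0112 -0.0002 -0.05  ] [0.004 0.018 0.01 ]
s -0.05 40 [ 0.0007  0.0093 -0.0503] [0.024 0.014 0.009]
s -0.03 34 [ 0.0012  0.0103 -0.0298] [0.024 0.013 0.01 ]
w -0.018 814 [ 0.0095 -0.0003 -0.0162] [0.025 0.041 0.006]
s -0.018 103 [ 0.0007  0.0055 -0.0177] [0.04  0.037 0.009]
w 0.0 288 [ 0.008  -0.0006  0.    ] [0.007 0.032 0.01 ]
s 0.0 15 [0.001  0.0098 0.0004] [0.021 0.021 0.008]
w 0.02 883 [ 0.0082 -0.0005  0.02  ] [0.008 0.046 0.01 ]
s 0.02 37 [-0.001   0.0196  0.02  ] [0.021 0.012 0.01 ]
w 0.04 2636 [0.0005 0.0009 0.04  ] [0.025 0.049 0.01 ]
0.15551397873518974
277 183
```

View pics/s11c.png

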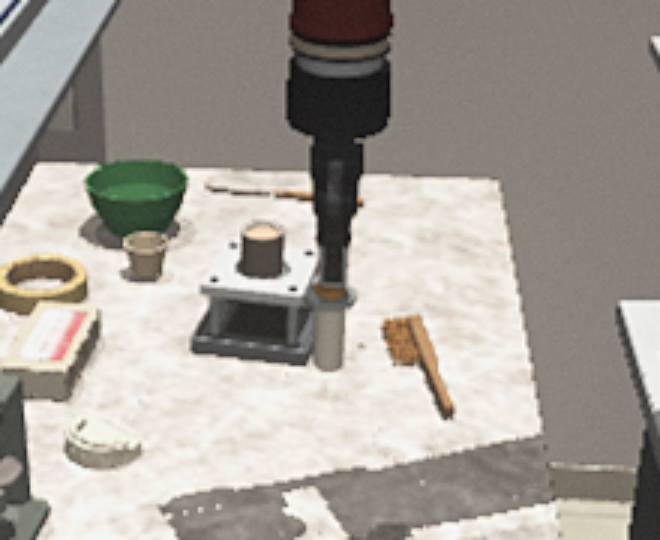

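The ram hangs plumb in the gripper, its collar just below the pads; the ring sits level in the recess behind it.

>>> send_rows([
  [1.5, [1.1, 3.5, -1], 0],
  [1.5, [1.1, 5, 0], 0],
  [1.5, [1.1, 5, 0], 0],
  [1.5, [1.1, 5, 0], 0],
  [1.5, [1.1, 5, 0], 0],
  [1.5, [1.1, 5, 0], 0],
  [1.5, [1.1, 4.4, 0], 0],
  [1.5, [0, 0, 0], 0],
  [1.5, [0, 0, 0], 0],
  [1.5, [0, 0, 0], 0],
])

```text
t: 15.7
tool_pos: [0.5381, -0.0464, 0.2487]
tool_rot: [-3.141, -0.004, 0.002]
contact_force: [-1.1, 0.0, -1.5]
opening: 0.019
grip_force: 98.3
```

```bash
python3 - <<'E'
from h import *
a=snap('wrist','w12.png');W=cloud(a);o=ctrl.get_obs();t=o['tool_pos'];print(t.round(4),o['tool_rot'].round(4),o['contact_force'].round(1))
print('rim front',circ(W,(.5388,-.0486),.03,.1155,.122),plate(W))
P=W[(np.hypot(W[...,0]-t[0],W[...,1]-t[1])<.02)&(abs(W[...,2]-t[2]+.065)<.01)];print('plunger',P.min(0),P.max(0))
E
```

```text
[ 0.5382 -0.0464  0.2489] [-3.1413e+00 -4.1000e-03  1.0000e-03] [ 1.  -0.5 -1.5]
rim front (575, array([ 0.5389, -0.0487,  0.0225,  0.119 ])) ((538.0775756835938, -48.3043327331543), (106.27059173583984, 106.24334716796875), 81.3511962890625)
plunger [ 0.54112942 -0.05822247  0.17392649] [ 0.55145602 -0.03447552  0.19376323]
```

>>> send_rows([
  [1.5, [0, 0.23, 1], 0],
  [1.5, [0, 0, 2], 0],
  [1.5, [0, 0, 1.5], 0],
  [1.5, [0, 0, 0], 0],
  [1.5, [0, 0, 0], 0],
  [1.5, [0, 0, 0], 0],
])

```text
t: 16.5
tool_pos: [0.539, -0.0499, 0.2052]
tool_rot: [3.141, 0.001, 0.003]
contact_force: [0.2, 0.1, -2.1]
opening: 0.0191
grip_force: 98.3
```

```bash
python3 - <<'E'
from h import *
a=snap('wrist','w13.png');W=cloud(a);o=ctrl.get_obs();t=o['tool_pos'];print(t.round(4),o['contact_force'].round(1))
print('rim front',circ(W,(.5388,-.0486),.03,.1155,.122))
for z in(-.065,-.05,-.035):
  P=W[(np.hypot(W[...,0]-t[0],W[...,1]-t[1])<.02)&(abs(W[...,2]-t[2]-z)<.008)];print('plunger',P.min(0).round(4),P.max(0).round(4))
E
```

```text
[ 0.539  -0.05    0.2053] [ 0.3  0.4 -1.9]
rim front (613, array([ 0.5387, -0.0488,  0.0226,  0.1189]))
plunger [ 0.5428 -0.062   0.1324] [ 0.5524 -0.0382  0.1482]
plunger [ 0.5464 -0.0597  0.1473] [ 0.5523 -0.0397  0.1594]Traceback (most recent call last):
  File "<stdin>", line 5, in <module>
    return umr_minimum(a, axis, None, out, keepdims, initial, where)
ValueError: zero-size array to reduction operation minimum which has no identity
```

>>> send_rows([
  [1.5, [-0.1, -0.12, 0.2], 0],
  [1.5, [0, 0, 0.3], 0],
  [1.5, [0, 0, 0.3], 0],
  [1.5, [0, 0, 0.3], 0],
  [1.5, [0, 0, 0.3], 0],
  [1.5, [0, 0, 0], 0],
], newtons=110)

```text
t: 17.3
tool_pos: [0.5381, -0.0487, 0.1923]
tool_rot: [3.141, 0.001, 0.003]
contact_force: [-2.1, 0.9, 5.0]
opening: 0.019
grip_force: 108.2
```

Contact with the mould beginning. Press on.

>>> send_rows([
  [1.5, [0, 0, 0.3], 0],
  [1.5, [0, 0, 0.3], 0],
  [1.5, [0, 0, 0.3], 0],
  [1.5, [0, 0, 0.3], 0],
  [1.5, [0, 0, 0.3], 0],
])

```text
t: 17.92
tool_pos: [0.5382, -0.0486, 0.1776]
tool_rot: [3.141, 0.002, 0.003]
contact_force: [-3.7, 0.9, 6.8]
opening: 0.0188
grip_force: 108.2
```

>>> send_rows([
  [1.5, [0, 0, 0.3], 0],
  [1.5, [0, 0, 0.3], 0],
  [1.5, [0, 0, 0.3], 0],
  [1.5, [0, 0, 0.3], 0],
  [1.5, [0, 0, 0.3], 0],
  [1.5, [0, 0, 0.3], 0],
  [1.5, [0, 0, 0], 0],
])

```text
t: 18.8
tool_pos: [0.537, -0.0486, 0.1564]
tool_rot: [-3.141, -0.001, 0.002]
contact_force: [-0.1, 0.6, -2.2]
opening: 0.019
grip_force: 107.4
```

```bash
python3 - <<'E'
from h import *
a=snap('wrist','w14.png');W=cloud(a);o=ctrl.get_obs();t=o['tool_pos'];print(t.round(4),o['contact_force'].round(1))
P=W[(np.hypot(W[...,0]-.5387,W[...,1]+.0487)<.024)&(W[...,2]>.1)&(W[...,2]<t[2]-.003)];print('collar/rim z',np.percentile(P[:,2],[5,50,95]).round(4))
P=W[(np.hypot(W[...,0]-t[0],W[...,1]-t[1])<.022)&(abs(W[...,2]-t[2]+.013)<.006)];print('collar top',np.median(P[:,2]))
b=snap('side','s14.png');cv2.imwrite('pics/s14c.png',cv2.resize(b['frame'][120:240,180:340,::-1],None,fx=4,fy=4))
E
```

```text
[ 0.5372 -0.0486  0.1567] [-0.4  0.  -0.9]
collar/rim z [0.1053 0.1425 0.1494]
collar top 0.14326695301548814
```

View pics/s14c.png

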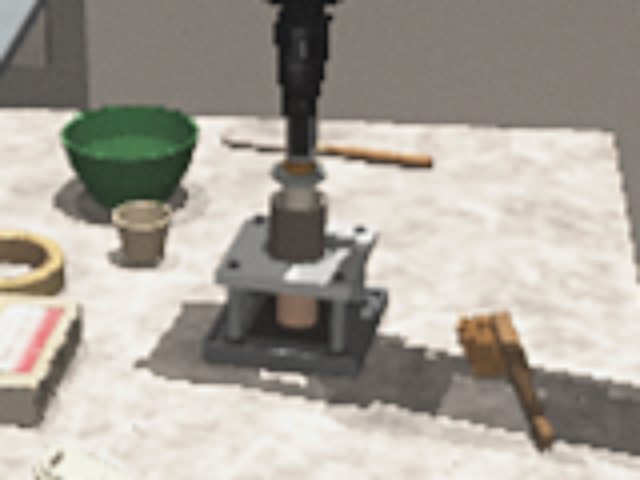

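The pink mould is below the plate at (297,305), standing on the pad; the force has vanished. I run the ram almost to its collar stop to be sure, then withdraw it.

>>> send_rows([
  [1.5, [0.1, 0, 0.4], 0],
  [1.5, [0, 0, 0.4], 0],
  [1.5, [0, 0, 0.4], 0],
  [1.5, [0, 0, 0.3], 0],
  [1.5, [0, 0, 0], 0],
])

```text
t: 19.52
tool_pos: [0.5382, -0.0486, 0.1419]
tool_rot: [-3.141, -0.001, 0.001]
contact_force: [0.7, 0.4, -2.5]
opening: 0.0187
grip_force: 107.4
```

>>> send_rows([
  [1.5, [0, 0, -0.5], 0],
  [1.5, [0, 0, -1], 0],
  [1.5, [0, 0, -1.5], 0],
  [1.5, [0, 0, -1.5], 0],
  [1.5, [0, 0, -1.5], 0],
  [1.5, [0, 0, -1.5], 0],
  [1.5, [0, 0, -2], 0],
  [1.5, [0, 0, -2], 0],
  [1.5, [0, 0, 0], 0],
])

```text
t: 20.65
tool_pos: [0.5397, -0.0489, 0.2603]
tool_rot: [3.141, 0.002, 0.007]
contact_force: [-0.6, 0.7, -2.3]
opening: 0.0186
grip_force: 107.4
```

```bash
python3 - <<'E'
from h import *
a=snap('wrist','w15.png');W=cloud(a);o=ctrl.get_obs();t=o['tool_pos'];print(t.round(4),o['tool_rot'].round(4),o['contact_force'].round(1))
print('rim',circ(W,(.5388,-.0486),.03,.1155,.122))
for z in(-.07,-.05):
  P=W[(np.hypot(W[...,0]-t[0],W[...,1]-t[1])<.02)&(abs(W[...,2]-t[2]-z)<.008)];print('plunger',P.min(0).round(4),P.max(0).round(4))
E
```

```text
[ 0.539  -0.0488  0.2586] [3.1411e+00 1.5000e-03 3.3000e-03] [-0.9  0.4 -1.7]
rim (483, array([ 0.5388, -0.0486,  0.0225,  0.1189]))
plunger [ 0.5439 -0.061   0.1822] [ 0.5533 -0.0373  0.1965]
plunger [ 0.5471 -0.0587  0.2006] [ 0.5534 -0.0386  0.2149]
```

>>> send_rows([
  [1.5, [-1.1, -3.5, 0], 0],
  [1.5, [-1.1, -5, 0], 0],
  [1.5, [-1.1, -5, 0], 0],
  [1.5, [-1.1, -5, 0], 0],
  [1.5, [-1.1, -5, 0], 0],
  [1.5, [-1.1, -5, 0], 0],
  [1.5, [-1.1, -4.5, 0], 0],
  [1.5, [0, 0, 4], 0],
  [1.5, [0, 0, 4], 0],
  [1.5, [0, 0, 4], 0],
])

```text
t: 21.95
tool_pos: [0.4602, 0.2812, 0.1349]
tool_rot: [3.141, 0.002, -0.003]
contact_force: [-0.6, -0.5, -1.6]
opening: 0.0191
grip_force: 107.9
```

>>> send_rows([
  [1.5, [0, 0, 3], 0],
  [1.5, [0, 0, 1.5], 0],
  [1.5, [0, 0, 0], 0],
  [1.5, [0, 0, 0], 0],
  [1.5, [0, 0, 0], 0],
])

```text
t: 22.58
tool_pos: [0.4623, 0.2818, 0.0941]
tool_rot: [-3.14, -0.001, -0.004]
contact_force: [0.3, 0.4, -1.5]
opening: 0.0186
grip_force: 108.0
```

>>> send_rows([
  [1.5, [0, 0, 0.6], 0],
  [1.5, [0, 0, 0.5], 0],
  [1.5, [0, 0, 0.2], 0],
  [1.5, [0, 0, 0.1], 0],
  [1.5, [0, 0, 0], 0],
  [1.5, [0, 0, 0], 0],
])

```text
t: 23.32
tool_pos: [0.4614, 0.2813, 0.0797]
tool_rot: [3.141, 0.002, -0.001]
contact_force: [-3.8, -2.2, 8.2]
opening: 0.0188
grip_force: 109.1
```

>>> send_rows([
  [1.8, [0, 0, 0], 0],
  [1.8, [0, 0, 0], 0],
  [2.3, [0, 0, 0], 0],
  [2.8, [0, 0, 0], 0],
  [3.5, [0, 0, 0], 0],
  [5, [0, 0, 0], 0],
  [7, [0, 0, 0], 0],
  [8.5, [0, 0, 0], 0],
  [8.5, [0, 0, 0], 0],
  [8.5, [0, 0, 0], 0],
], newtons=20)

```text
t: 24.58
tool_pos: [0.4612, 0.2813, 0.0783]
tool_rot: [3.142, 0.001, -0.0]
contact_force: [-0.0, -0.2, -0.8]
opening: 0.085
grip_force: 0.0
```

```bash
python3 - <<'E'
from h import *
a=snap('wrist','w16.png');W=cloud(a);o=ctrl.get_obs();print(o['tool_pos'].round(4),o['opening'],o['contact_force'].round(1),circ(W,(.462,.282),.025,.112,.14))
E
```

```text
[0.4612 0.2813 0.0783] 0.08508490360509158 [ 0.1  0.6 -0.3] (1793, array([0.4627, 0.2815, 0.0107, 0.1209]))
```

Ram stands free. Withdraw upward and check.

>>> send_rows([
  [8.5, [0, 0, -2], 0],
  [8.5, [0, 0, -4], 0],
  [8.5, [0, 0, -5], 0],
  [8.5, [0, 0, -5], 0],
  [8.5, [-3, 0, -1], 0],
  [8.5, [-3, 0, 0], 0],
  [8.5, [0, 0, 0], 0],
  [8.5, [0, 0, 0], 0],
])

```text
t: 25.62
tool_pos: [0.4016, 0.2813, 0.2493]
tool_rot: [-3.141, -0.001, -0.003]
contact_force: [0.1, 0.0, 0.0]
opening: 0.0851
grip_force: 0.0
```

```bash
python3 - <<'E'
from h import *
a=snap('wrist');W=cloud(a);print(circ(W,(.462,.282),.03,.112,.14),circ(W,(.462,.282),.04,.06,.075))
t=snap('top');T=cloud(t);print(circ(T,(.5388,-.0486),.03,.11,.13))
P=T[np.hypot(T[...,0]-.5388,T[...,1]+.0486)<.012];print('through bore z',np.median(P[:,2]))
b=snap('side','s17.png');S=cloud(b)
P=S[(abs(S[...,0]-.5388)<.04)&(abs(S[...,1]+.0486)<.04)&(S[...,2]>.022)&(S[...,2]<.06)];print('mould',len(P),P.min(0).round(3),P.max(0).round(3))
cv2.imwrite('pics/s17c.png',cv2.resize(b['frame'][120:290,180:340,::-1],None,fx=3.5,fy=3.5))
E
```

```text
(371, array([0.4621, 0.2816, 0.0103, 0.121 ])) (734, array([0.4621, 0.2816, 0.0209, 0.0721]))
(87, array([ 0.5401, -0.0476,  0.0227,  0.1205]))
through bore z 0.05605031261891802
mould 48 [ 0.524 -0.044  0.022] [ 0.553 -0.025  0.042]
```

View pics/s17c.png

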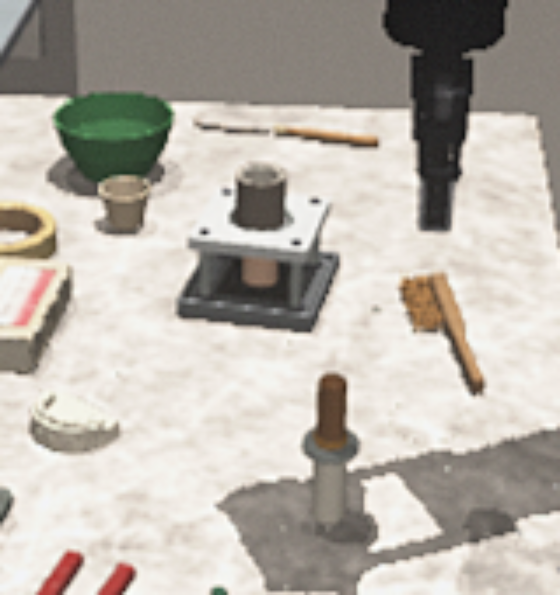

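The empty ring sits flat at (260,195), the mould rests on the pad at (261,270) with its top at 56 mm, and the ram stands upright at (332,460).

```bash
python3 -c "
from station import ctrl
print(ctrl.finish_job())"
```

```text
the job is handed in; nothing more can be done
None
```

The job is handed in at about 26 s: the mould is out and standing on the catch pad, the empty ring is seated flat in the recess, the ram is upright on its nose, and the arm touched nothing else on the bench.

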